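Load the ink shaker, tilt its cover in under the rims and crank the lock bolt to the mark

TASK

Get the ink shaker ready to run: wind its lock bolt fully back with the handwheel (anticlockwise), stand all the ochre ink tins upright in its well, and then tilt the blue cover in through the top opening, the end nearest the robot first under the deep near rim, lay it flat on the inner ledges and slide it back towards the handwheel, fully home, so that both its ends are caught under the rims. With the cover lying in place, crank the handwheel clockwise until the bolt's pointer stands at the red mark (25 mm) on the scale, and let go. Leave the red tin and the glass jar where they are.

Things in the scene. Friction and masses are not known exactly. Their poses are not given: they have to be found in the camera images.
- shaker: The ink shaker, a fixed grey metal box, 366 mm long (its x axis, pointing away from the robot) by 136 mm wide, 76 mm high at the rims and housing. Origin on the worktop under the centre of its top opening; z up. All offsets below (mm) are in its frame. Well: x -100..100, y -62..62, floor at z 4, side walls to z 56. The opening is as large, between two steel rims.
- near_rim (a point): Middle of the near rim's inner edge, at x -100, y 0, z 76 (top). Rim 4 mm thick, underside z 72. Under it the near ledge, top z 48, and a pocket 42 mm deep to a wall at x -142; side walls at y -62 and 62.
- far_rim (a point): Middle of the far rim's inner edge, at x 100, y 0, z 76 (top). Rim 4 mm thick, underside z 72. Under it the far ledge, top z 48, and a pocket 19 mm deep to a stop at x 119. Beyond lies the screw housing (x 119..217, top z 76) with the handwheel and, on its +y side, the white scale.
- cover_grip (a point): Loose blue cover plate 226 (its x) x 114 (y) x 6 mm, 0.24-0.4 kg, same either way round. Point: middle of its black bar handle, 40 mm above the plate's underside; bar along y, 90 long, 14 wide, 20 high. z: plate normal, up. Starts flat on the worktop, handle up. 26 mm longer than the opening. In place, this point is at shaker z 88; x 6 against the far stop, x 0 centred between the rims.
- tin_1_mid (a point): Loose ochre ink tin with grey lid, diameter 58 mm, 40 mm high, 0.15 kg; the point is its centre, half-way up; z is its upright axis. Two or three such tins are present. Three fit in the well in a row along the shaker's x, 66 mm apart.
- tin_2_mid (a point): Second ochre ink tin, same as tin_1 (may be absent).
- tin_3_mid (a point): Third ochre ink tin, same as tin_1 (may be absent).
- handwheel (a joint): Angle of the handwheel (rad), upright axis at shaker x 150, y 0; grows clockwise seen from above, 0 to 16.5; stays where it is left (friction 0.06 N m). It drives the bolt 12.5 mm a turn; clockwise runs it out over the cover. Starts between 5 and 8.5.
- spinner_grip (a point): Middle of the black spinner knob on the handwheel, which turns freely on its upright pin 32 mm off the wheel's axis; knob 16 mm thick, 39 mm high; middle at shaker z 120, foot at z 100, wheel's top at z 98. At handwheel angle a it lies at shaker x 150 + 32 cos(a), y -32 sin(a).
- bolt (a joint): Travel of the lock bolt (m), driven by the handwheel; 0 is fully back, grows as its brass tongue (40 mm wide, z 59..70) comes out from under the far rim over the far end of the cover. Tip at shaker x 102 mm less the travel. The black pointer on the white scale shows it; ticks every 5 mm, the red mark is at 0.025.
- red_tin: Red ink tin with grey lid, 67 mm across, 46 mm high, a bystander; origin at the centre of its underside.
- glass_jar: Small dark jar with grey lid, 62 mm across, 54 mm high, a bystander; origin at the centre of its underside.
Not all that is in view belongs to the job. What is shaped like the part that bears tin_2_mid but orange, pink or purple is not meant.

How it is judged (in metres and radians):
On the way, in this order (a step that is already met when the one before it is completed fails the run):
1. the bolt is wound fully back and all the ochre tins stand upright in the well (x of tin_1_mid in the frame of shaker between -0.085 and 0.085 m and y of tin_1_mid in the frame of shaker between -0.045 and 0.045 m and z of tin_1_mid in the frame of shaker between 0.016 and 0.032 m and angle between each of tin_1_mid, tin_2_mid, tin_3_mid's own z axis and vertical below 0.12 rad and x of tin_2_mid in the frame of shaker between -0.085 and 0.085 m and y of tin_2_mid in the frame of shaker between -0.045 and 0.045 m and z of tin_2_mid in the frame of shaker between 0.016 and 0.032 m and x of tin_3_mid in the frame of shaker between -0.085 and 0.085 m and y of tin_3_mid in the frame of shaker between -0.045 and 0.045 m and z of tin_3_mid in the frame of shaker between 0.016 and 0.032 m and value of joint bolt below 0.003 m), for 0.2 s.
2. the cover lies flat on the ledges, both ends under the rims (x of cover_grip in the frame of shaker between -0.009 and 0.009 m and y of cover_grip in the frame of shaker between -0.012 and 0.012 m and z of cover_grip in the frame of shaker between 0.083 and 0.093 m and angle between cover_grip's own z axis and vertical below 0.035 rad and angle between the x axis of cover_grip and the x axis of shaker, either way round below 0.1 rad), for 0.3 s.
3. the bolt's pointer stands at the red mark (value of joint bolt between 0.0225 and 0.0275 m), for 0.2 s.
At the end, for the whole second after the job is handed in: All ochre tins stand upright in the well (within 7 deg); the cover lies flat on the ledges (height within 5 mm, tilt under 2 deg), its centre within 9 mm of the opening's along the shaker, both ends under the rims; the bolt stands at 25 mm within 2.5 mm, handwheel at rest (all of step 2 and all of step 3 and x of tin_1_mid in the frame of shaker between -0.085 and 0.085 m and y of tin_1_mid in the frame of shaker between -0.045 and 0.045 m and z of tin_1_mid in the frame of shaker between 0.016 and 0.032 m and angle between each of tin_1_mid, tin_2_mid, tin_3_mid's own z axis and vertical below 0.12 rad and x of tin_2_mid in the frame of shaker between -0.085 and 0.085 m and y of tin_2_mid in the frame of shaker between -0.045 and 0.045 m and z of tin_2_mid in the frame of shaker between 0.016 and 0.032 m and x of tin_3_mid in the frame of shaker between -0.085 and 0.085 m and y of tin_3_mid in the frame of shaker between -0.045 and 0.045 m and z of tin_3_mid in the frame of shaker between 0.016 and 0.032 m and velocity of joint handwheel between -0.05 and 0.05 rad/s); the robot touches nothing.
It fails at once if the red tin or the glass jar is moved more than 3 cm (distance of any of red_tin, glass_jar from where it was at the start of the episode above 0.03 m).
Of tin_1, tin_2, tin_3 only 2 to 3 are there at a start; the rules pass over those that are not, and their reading is None.
At some moment in a run one of tin_1, tin_2, tin_3 may be knocked a few centimetres aside while the robot is not near it.
Once in a run the grip may slacken for a moment while it holds something.
It also fails if it takes over 192 s, if anything falls off the work surface, if the arm or the gripper's body presses on something with over 40 N, if the wrist force passes 120 N, or if a joint passes its speed limit or range.

ROBOT

A 6-joint arm with a two-finger parallel gripper is mounted at the origin on a cart in front of the work surface, level with it; the furniture and walls round the work are solid. World frame = base frame: x ahead of the robot, y to its left, z up, the work surface at z = 0. Lengths are in mm, angles in rad, forces in N, time in s.
With the tool pointing down it reaches from about 350 to 775 mm from the base axis. Payload 7.3 kg.
Tool frame: the origin (TCP) lies on the centre line of the jaws, within the pads' length; the fingertips stand 22 mm ahead of it and the grasp point (between the pads) lies 3 mm ahead of it; z points along the fingers, y is the direction in which the jaws open and shut (so a half turn about z gives the same grasp; the last joint's range is limited). The gripper opens to 92 mm and grips with 3 to 60 N. Pads are 19 mm wide; open, the fingers measure 130 mm over their backs; the gripper's body (75 mm by 190 mm) begins 47 mm behind the grasp point.
Start: joints at [1.146, 0.342, 1.524, -0, 1.275, -0.146], TCP at [144.465, 504.75, 248.741] pointing down, gripper open.
Joint ranges: [-2.53, 2.53], [-0.77, 2.02], [0.04, 2.7], [-1, 4.14], [0.28, 2.66], [-3.11, 3.11]. Speed limits (rad/s): [2.57, 2.57, 3.14, 3.14, 3.14, 3.14].

INTERFACE

Orientations are given as [roll, pitch, yaw] about the fixed x, y, z axes, in that order (R = Rz(yaw) Ry(pitch) Rx(roll)).
In Python, from plant import get_obs, capture, bot, spot_in gives the robot as it stands.
- The arm moves only by the shell command python3 -m handwheel 'ROWS' [OPENING]. ROWS is JSON, a list of rows, each a list of 2 entries, a list of its own where there are three numbers: the shift along the world's x, y, z in mm, then the turn, a rotation vector about the world's x, y, z in rad. In form: [[[x, y, z], [wx, wy, wz]], ...]. A call has 1 to 12 rows; each row shifts and turns the commanded pose from where the row before left it; what a row does not reach is not made up. A row lasts 1/8 s, in which the tool goes at most 62.5 mm and 10.7 degrees, less where a joint would pass 70% of its speed; a pose out of reach is approached as far as the arm can. A call is refused whole if a number of a shift passes 62.5 or a number of a turn 0.188, either way. A call with a gripper value outside its range is refused whole. OPENING is the closure, from 0 (fully open) to 1 (shut), set as the call begins (- or left out, the last holds). The fingers move at their own pace and stop on an object; the grip force is fixed at half the most. Time passes only in rows, so rows that do not move let the fingers close. It gives the time, the measured TCP pose, the force and the opening at its end, in the units of the state.
- get_obs(): the state, without advancing time (a new reading comes with each control period).
- capture(name): name is "scene" or "top" or "wrist"; returns a dict with "img" (420x560x3 uint8, red, green, blue), "fx", "fy", "cx", "cy" (pixels), "cam_to_world" (4x4, takes a point from camera to world coordinates). Camera axes: x right, y up, looking along -z (the intrinsics and any distortion apply to the point x, -y, -z); pixel columns grow to the right and rows downward; lengths in mm; the calibration is good to about 2 mm. A picture is of the moment at which its call begins. There is no depth.
- bot.close_job(): hands the job in, once; it reports no verdict.
Trained networks look in the newest picture that a camera, given by its name, has taken for a name from the list of things; names that differ only in an ending like _2 or _b are one class to them, and where a whole thing is asked for, a point or a joint stands for the part that bears it (a point fixed in the world has none). Each returns a list of dicts, best first, with "score" (0 to 1); they miss things now and then, are a little off and sometimes report something else, mostly with a low value. They report only what shows in the picture. A call takes as long as a camera call. They do not tell look-alikes from the thing itself.
- spot_in(thing, camera): "xyz" ([x, y, z] in mm, in the coordinates of the camera as it stood for that picture, good to about 4 mm: the middle of the surface that is visible of it).
The state is a dict: "time": time; "joint_positions": joint angles; "dq": joint speeds; "tau": joint torques, N m; "tool_pos": TCP position; "tcp_rot": TCP orientation; "contact_force": force on the tool from outside, world axes, zero at the start; "moment": the same for the moment, N m; "grip_width": finger opening in mm.
Only numpy, scipy, OpenCV 4.12 (cv2) and the standard library are available. Lean on these libraries where they do the work, as an engineer would, in place of code of your own. Each camera call takes 0.05 s, during which the arm holds its last target. There are 200 camera calls.

## Working session

There is one attempt and no reset: what is moved stays moved. The work goes in short steps, Python scripts to look and compute and a shell command to move; the robot and the scene stay as the last step left them, time stands still between calls to the robot, and variables do not carry over. Pictures are saved under pics/ and viewed, about 12 in all and at most 16, crops included, and the job is handed in when it is done.

```bash
ls; mkdir -p pics; cat > h.py <<'E'
import numpy as np, cv2
from plant import get_obs, capture, bot, spot_in
from scipy.spatial.transform import Rotation as R
def cap(n,f=None):
    c=capture(n)
    if f: cv2.imwrite('pics/'+f, c['img'][:,:,::-1])
    return c
def w(c,xyz):
    return (np.array(c['cam_to_world'])@np.r_[xyz,1])[:3]
def proj(c,p):
    q=np.linalg.inv(np.array(c['cam_to_world']))@np.r_[p,1]
    return np.array([c['cx']+c['fx']*q[0]/-q[2], c['cy']+c['fy']*-q[1]/-q[2]])
def unproj(c,u,v,z):
    M=np.array(c['cam_to_world']); d=M[:3,:3]@np.array([(u-c['cx'])/c['fx'],-(v-c['cy'])/c['fy'],-1]); o=M[:3,3]
    return o+d*(z-o[2])/d[2]
def spots(things,cam,c):
    for t in things:
        for s in spot_in(t,cam):
            p=w(c,s['xyz']); print(cam,t,round(s['score'],2),p.round(0),'px',proj(c,p).round(0))
def st():
    o=get_obs(); print({k:np.round(o[k],3).tolist() for k in ['time','tool_pos','tcp_rot','contact_force','grip_width','joint_positions']})
E
python3 - <<'E'
from h import *
st()
for n in ['top','scene']:
    c=cap(n,n+'1.png'); print({k:v for k,v in c.items() if k!='img'})
    spots(['shaker','cover_grip','tin_1_mid','handwheel','spinner_grip','red_tin','glass_jar','bolt'],n,c)
E
```

```text
pics
{'time': 0.0, 'tool_pos': [144.305, 504.366, 248.032], 'tcp_rot': [-3.14, -0.0, 2.863], 'contact_force': [-0.29, -0.127, -0.161], 'grip_width': 91.66, 'joint_positions': [1.146, 0.343, 1.525, -0.0, 1.275, -0.146]}
{'fx': 392.86004175624043, 'fy': 392.86004175624043, 'cx': 283.2914346226286, 'cy': 218.4521319573195, 'cam_to_world': array([[ 1.73661105e-02,  9.98432452e-01, -5.32076787e-02,
         5.12465030e+02],
       [-9.99771550e-01,  1.80033563e-02,  1.15207415e-02,
        -1.52641215e+01],
       [ 1.24605990e-02,  5.29954529e-02,  9.98517008e-01,
         1.29203958e+03],
       [ 0.00000000e+00,  0.00000000e+00,  0.00000000e+00,
         1.00000000e+00]])}
top shaker 0.72 [546.  19.  59.] px [268. 228.]
top cover_grip 0.8 [544. 214.   8.] px [208. 228.]
top cover_grip 0.62 [619. 354.  52.] px [162. 203.]
top tin_1_mid 0.62 [ 432. -253.   39.] px [353. 266.]
top handwheel 0.81 [660.  19.  98.] px [268. 191.]
top spinner_grip 0.2 [659.  19.  97.] px [268. 191.]
top red_tin 0.78 [ 433. -427.   47.] px [408. 267.]
top red_tin 0.58 [616. 356.  51.] px [162. 204.]
top glass_
[... 217 characters left out ...]
      1.49622040e+03],
       [ 8.60977892e-01,  2.82031775e-01, -4.23290854e-01,
        -6.12876127e+02],
       [ 2.23844559e-02,  8.10381823e-01,  5.85474369e-01,
         8.91497153e+02],
       [ 0.00000000e+00,  0.00000000e+00,  0.00000000e+00,
         1.00000000e+00]])}
scene shaker 0.98 [524.  13.  49.] px [295. 209.]
scene tin_1_mid 0.95 [ 442. -255.   38.] px [193. 225.]
scene handwheel 0.71 [664.  18.  97.] px [327. 222.]
scene spinner_grip 0.52 [673.  46. 124.] px [339. 212.]
scene red_tin 0.57 [ 444. -431.   50.] px [126. 243.]
scene red_tin 0.18 [675.  49. 123.] px [340. 212.]
scene glass_jar 0.91 [630. 350.  47.] px [414. 195.]
scene bolt 0.17 [555. 221.   8.] px [361. 206.]
```

```bash
python3 - <<'E'
import cv2
a=cv2.imread('pics/top1.png')[100:340,100:460]; cv2.imwrite('pics/top1c.png',cv2.resize(a,(800,533),interpolation=cv2.INTER_CUBIC))
b=cv2.imread('pics/scene1.png'); cv2.imwrite('pics/scene1c.png',cv2.resize(b,(800,600),interpolation=cv2.INTER_CUBIC))
E
```

```text
(no output)
```

View pics/top1c.png

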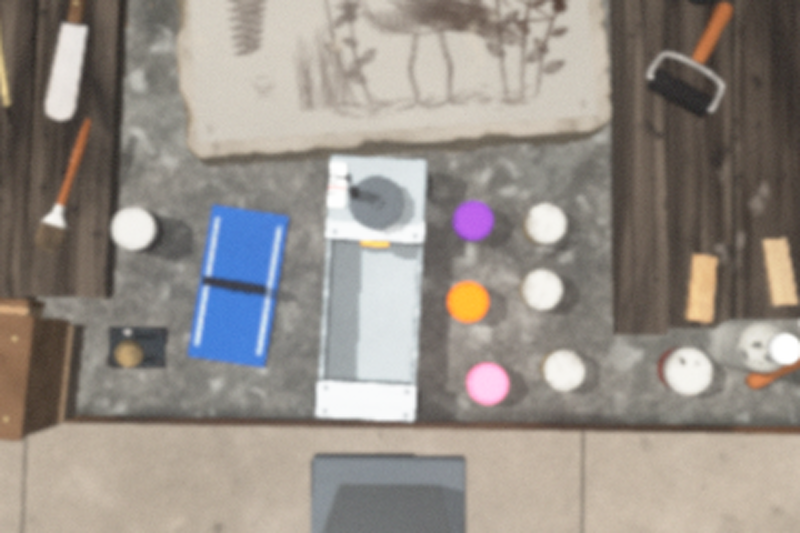

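View pics/scene1c.png

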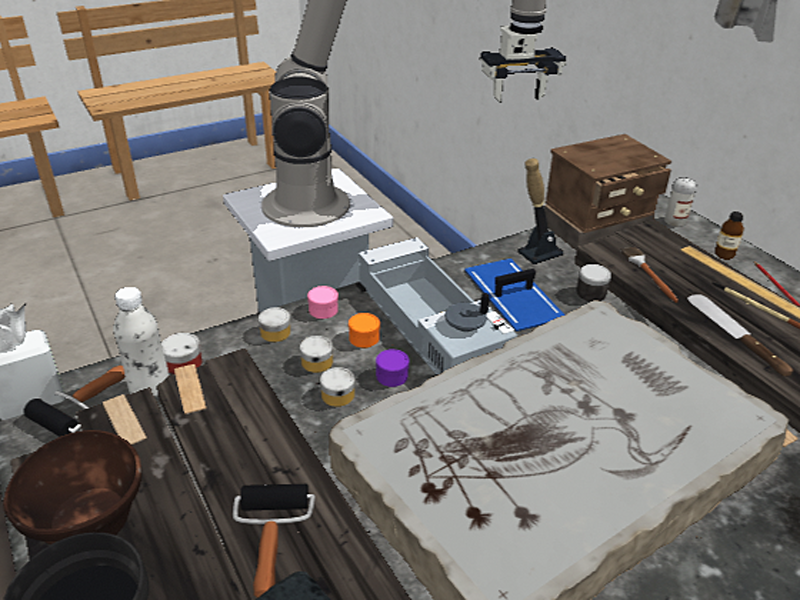

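The top crop shows the shaker at (320–427, 155–420) with the near end at the bottom. The cover is at (240,285), with its handle bar at (235,285). The knob is at about (350,190).

Things that could be taken for ochre tins:
- **Grey-lidded, ochre bodies (wanted):** (546,223), (543,290) and (565,370).
- **Decoys, all ruled out by colour:** purple (473,220), orange (467,301) and pink (488,384).
- **Bystanders:** red tin (686,371) and jar (134,228).

The scene view confirms that the three grey-lidded ones have ochre bodies.

```bash
python3 - <<'E'
from h import *
c=cap('top')
f=lambda u,v,z: unproj(c,100+u*.45,100+v*.45,z)
for n,u,v,z in [('NL',315,418,76),('NR',413,420,76),('FL',330,155,76),('FR',427,158,76),('nin',318,380,76),('ninR',416,384,76),('fin',327,237,76),('finR',425,242,76),('knob',350,188,135),('wheel',377,203,98),('t1',546,223,40),('t2',543,290,40),('t3',565,370,40),('c1',213,205,6),('c2',288,215,6),('c3',265,367,6),('c4',190,355,6),('barL',204,281,50),('barR',267,290,50),('jar',134,228,54),('red',686,371,46)]:
    print(n,f(u,v,z).round(1))
g=c['img'][100:340,100:460]
a=cv2.resize(c['img'][140:300,180:360],(800,711),interpolation=cv2.INTER_CUBIC)
b=cv2.resize(c['img'][185:275,325:375],(330,594),interpolation=cv2.INTER_CUBIC)
s=cap('scene')['img'][170:300,150:300]; s=cv2.resize(s,(450,390),interpolation=cv2.INTER_CUBIC)
o=np.zeros((594,790,3),np.uint8); o[:,:330]=b; o[:390,335:785]=s; cv2.imwrite('pics/tins.png',o[:,:,::-1])
E
```

```text
NL [361.1  94.4  76. ]
NR [360.5 -40.9  76. ]
FL [727.3  81.8  76. ]
FR [725.7 -54.4  76. ]
nin [413.3  91.4  76. ]
ninR [410.  -44.2  76. ]
fin [611.9  83.4  76. ]
finR [607.4 -53.5  76. ]
knob [673.1  49.5 135. ]
wheel [658.2  14.1  98. ]
t1 [ 640.9 -228.8   40. ]
t2 [ 544.2 -225.3   40. ]
t3 [ 430.3 -257.9   40. ]
c1 [661.9 258.3   6. ]
c2 [649.1 147.4   6. ]
c3 [425.2 175.5   6. ]
c4 [440.9 285.4   6. ]
barL [548.2 258.5  50. ]
barR [537.  168.9  50. ]
jar [621.5 358.8  54. ]
red [ 432.2 -429.6   46. ]
```

View pics/tins.png

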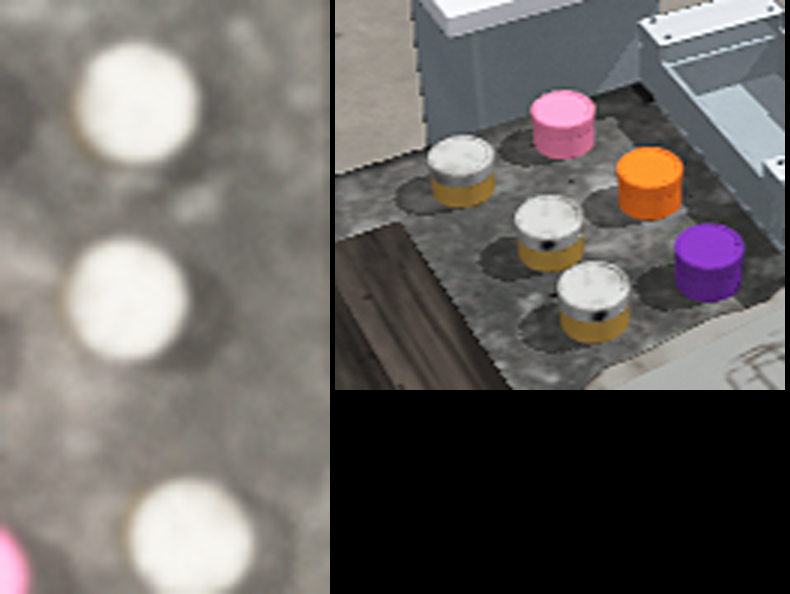

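Shaker fitted at world (510, 21.4), yaw about -0.0355. The fitted wheel axis (660,16) agrees with the detection. The handwheel angle is about 5.05, inside the stated 5–8.5. The tins are confirmed as ochre. I'll move over the shaker and check with the wrist camera.

```bash
python3 -m handwheel '[[[34.6,-40.3,6.8],[0,0,0.02]],[[34.6,-40.3,6.8],[0,0,0.02]],[[34.6,-40.3,6.8],[0,0,0.02]],[[34.6,-40.3,6.8],[0,0,0.02]],[[34.6,-40.3,6.8],[0,0,0.02]],[[34.6,-40.3,6.8],[0,0,0.02]],[[34.6,-40.3,6.8],[0,0,0.02]],[[34.6,-40.3,6.8],[0,0,0.02]],[[34.6,-40.3,6.8],[0,0,0.02]],[[34.6,-40.3,6.8],[0,0,0.02]],[[34.6,-40.3,6.8],[0,0,0.02]],[[34.6,-40.3,6.8],[0,0,0.023]]]' 0
python3 -m handwheel '[[[0,0,0],[0,0,0]],[[0,0,0],[0,0,0]]]'
python3 - <<'E'
from h import *
st()
c=cap('wrist','w1.png'); print(c['cam_to_world'].round(3),c['fx'],c['cx'],c['cy'])
spots(['shaker','handwheel','spinner_grip','bolt','cover_grip','tin_1_mid'],'wrist',c)
E
```

```text
time: 2.5
tool_pos: [560.6, 19.6, 330.7]
tcp_rot: [3.141, 0.0, 3.106]
contact_force: [0.2, 0.9, 0.6]
grip_width: 92.0
time: 2.75
tool_pos: [559.3, 21.4, 329.9]
tcp_rot: [3.141, -0.001, 3.105]
contact_force: [-1.9, 0.1, -0.0]
grip_width: 91.4
{'time': 2.75, 'tool_pos': [559.263, 21.404, 329.94], 'tcp_rot': [3.141, -0.001, 3.105], 'contact_force': [-1.884, 0.116, -0.017], 'grip_width': 91.421, 'joint_positions': [-0.099, 0.361, 1.273, 0.0, 1.509, -1.633]}
[[ 3.70000e-02 -9.66000e-01 -2.57000e-01  4.91067e+02]
 [ 9.99000e-01  3.60000e-02  9.00000e-03  2.43360e+01]
 [ 0.00000e+00 -2.57000e-01  9.66000e-01  4.66317e+02]
 [ 0.00000e+00  0.00000e+00  0.00000e+00  1.00000e+00]] 367.74993331984166 277.39859817802346 211.45707655798984
wrist shaker 0.94 [514.  21.  17.] px [276. 134.]
wrist handwheel 0.94 [648.  19. 100.] px [277. 265.]
wrist handwheel 0.47 [619. 339.  33.] px [539. 213.]
wrist bolt 0.69 [605.  19.  67.] px [276. 218.]
wrist bolt 0.32 [647.  17.  96.] px [276. 263.]
wrist cover_grip 0.85 [537. 215.   9.] px [434. 146.]
wrist cover_grip 0.3 [515.  26.  13.] px [280. 134.]
wrist tin_1_mid 0.59 [ 429. -243.   41.] px [28. 64.]
```

View pics/w1.png

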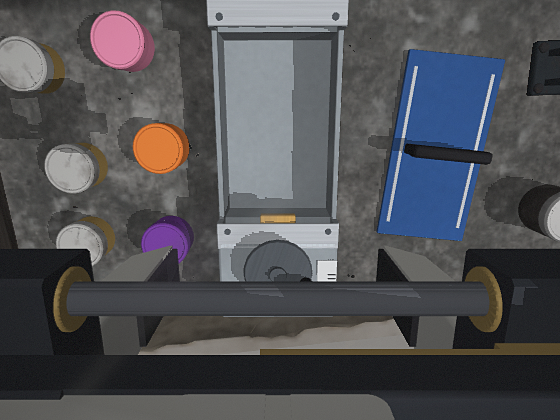

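The wrist view is sharp. The near rim edge is at v≈27 (u 208–348), the far rim edge at v≈224 (u 218–338), and the brass tongue at (278,219). The cover bar runs (408,150)–(490,157), and the tin lids are at (22,63), (72,168) and (80,243).

```bash
cat >> h.py <<'E'
S0=np.array([510.,21.4]); SY=-0.0355
def sh(x,y):
    return S0+np.array([x*np.cos(SY)-y*np.sin(SY), x*np.sin(SY)+y*np.cos(SY)])
E
python3 - <<'E'
from h import *
c=cap('wrist')
for n,u,v,z in [('nL',208,26,76),('nR',348,26,76),('fL',218,224,76),('fR',338,224,76),('hwL',231,262,98),('hwR',311,262,98),('hw near',270,240,98),('t1',80,243,40),('t2',72,168,40),('t3',22,63,40),('c1',416,50,6),('c2',503,61,6),('c3',463,240,6),('c4',378,234,6),('bL',408,150,50),('bR',490,157,50),('tongue tip L',261,215,70),('tongueR',295,215,70)]:
    print(n,unproj(c,u,v,z).round(1))
for x,y,z in [(-100,-68,76),(-100,68,76),(100,-68,76),(100,68,76),(100,0,76)]: print(x,y,proj(c,np.r_[sh(x,y),z]).round(0))
E
```

```text
nL [407.  -39.6  76. ]
nR [411.8  96.   76. ]
fL [607.5 -45.3  76. ]
fR [612.1  87.8  76. ]
hwL [644.1 -30.7  98. ]
hwR [647.1  55.5  98. ]
hw near [620.5  12.3  98. ]
t1 [ 636.6 -223.3   40. ]
t2 [ 544.2 -216.5   40. ]
t3 [ 428.7 -250.2   40. ]
c1 [425.8 188.    6. ]
c2 [441.3 290.5   6. ]
c3 [661.8 264.8   6. ]
c4 [649.5 151.9   6. ]
bL [536.  169.9  50. ]
bR [547.1 262.9  50. ]
tongue tip L [600.4   2.5  70. ]
tongueR [601.8  40.6  70. ]
-100 -68 [205.  27.]
-100 68 [345.  27.]
100 -68 [214. 224.]
100 68 [336. 224.]
100 0 [275. 224.]
```

```bash
sed -i 's/S0=.*/S0=np.array([509.8,23.5]); SY=-0.035/' h.py
python3 -m handwheel '[[[28.2,7.1,-20],[0,0,0]],[[28.2,7.1,-20],[0,0,0]],[[28.2,7.1,-20],[0,0,0]],[[28.2,7.1,-20],[0,0,0]],[[0,0,-30],[0,0,0]],[[0,0,-30],[0,0,0]],[[0,0,-30],[0,0,0]],[[0,0,-30],[0,0,0]],[[0,0,-2.3],[0,0,0]],[[0,0,0],[0,0,0]]]' 0
python3 -m handwheel '[[[0,0,0],[0,0,0]],[[0,0,0],[0,0,0]],[[0,0,0],[0,0,0]],[[0,0,0],[0,0,0]],[[0,0,0],[0,0,0]],[[0,0,0],[0,0,0]]]' 1
python3 - <<'E'
from h import *
st(); cap('wrist','w2.png'); a=cv2.imread('pics/w2.png')
c=cap('top'); b=cv2.resize(c['img'][150:270,220:320][:,:,::-1],(350,420))
cv2.imwrite('pics/w2.png',np.hstack([a[:,100:500],b]))
# knob circle prediction
for a in np.arange(5.2,-.01,-.4): print(round(a,2),sh(150+32*np.cos(a),-32*np.sin(a)).round(1))
E
```

```text
time: 4.4
tool_pos: [673.0, 49.6, 129.1]
tcp_rot: [3.142, 0.001, 3.106]
contact_force: [0.3, -0.1, 0.2]
grip_width: 91.9
time: 5.15
tool_pos: [672.5, 49.5, 128.0]
tcp_rot: [3.141, -0.0, 3.106]
contact_force: [0.4, 0.6, -0.0]
grip_width: 36.1
{'time': 5.15, 'tool_pos': [672.465, 49.531, 127.994], 'tcp_rot': [3.141, -0.0, 3.106], 'contact_force': [0.436, 0.635, -0.047], 'grip_width': 36.068, 'joint_positions': [-0.04, 0.717, 1.223, 0.0, 1.202, -1.575]}
5.2 [675.7  46. ]
4.8 [663.6  50. ]
4.4 [650.9  49. ]
4.0 [639.7  43.2]
3.6 [631.5  33.4]
3.2 [627.8  21.2]
2.8 [629.2   8.6]
2.4 [635.4  -2.5]
2.0 [645.4 -10.4]
1.6 [657.7 -13.7]
1.2 [670.3 -12. ]
0.8 [681.2  -5.5]
0.4 [688.7   4.8]
-0.0 [691.7  17.1]
```

View pics/w2.png

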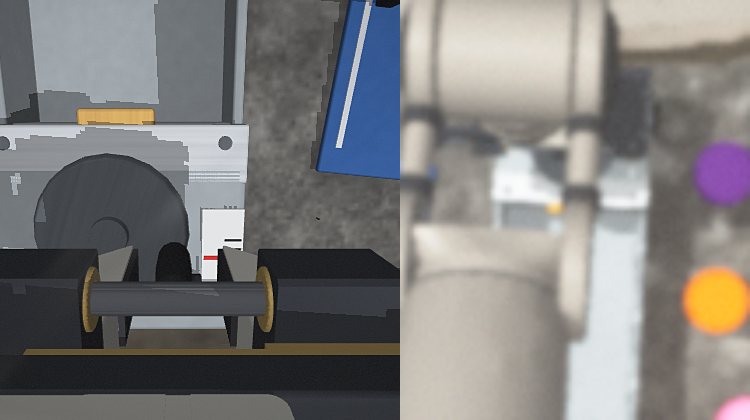

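```bash
python3 -m handwheel '[[[0,0,0],[0,0,0]],[[0,0,0],[0,0,0]],[[0,0,0],[0,0,0]],[[0,0,0],[0,0,0]]]' 1
python3 - <<'E'
import numpy as np
t=np.radians(np.linspace(67.7,350,19)); p=32*np.c_[np.cos(t),np.sin(t)]; print(np.diff(p,axis=0).round(1).tolist())
E
```

```text
time: 5.75
tool_pos: [672.4, 48.4, 128.0]
tcp_rot: [-3.14, -0.0, 3.105]
contact_force: [0.0, -5.0, 1.0]
grip_width: 14.7
[[-8.5, 2.2], [-8.7, -0.2], [-8.4, -2.5], [-7.4, -4.7], [-5.8, -6.5], [-3.8, -7.8], [-1.6, -8.6], [0.8, -8.7], [3.1, -8.2], [5.2, -7.0], [6.9, -5.3], [8.1, -3.3], [8.7, -1.0], [8.6, 1.4], [7.9, 3.7], [6.6, 5.7], [4.8, 7.3], [2.7, 8.3]]
```

```bash
python3 -m handwheel '[[[-8.5,1.5,0],[0,0,0]],[[-8.7,-0.2,0],[0,0,0]],[[-8.4,-2.5,0],[0,0,0]],[[-7.4,-4.7,0],[0,0,0]],[[-5.8,-6.5,0],[0,0,0]],[[-3.8,-7.8,0],[0,0,0]]]'
python3 -m handwheel '[[[-1.6,-8.6,0],[0,0,0]],[[0.8,-8.7,0],[0,0,0]],[[3.1,-8.2,0],[0,0,0]],[[5.2,-7.0,0],[0,0,0]],[[6.9,-5.3,0],[0,0,0]],[[8.1,-3.3,0],[0,0,0]]]'
```

```text
time: 6.5
tool_pos: [632.2, 29.0, 128.1]
tcp_rot: [3.141, 0.007, 3.105]
contact_force: [13.3, -1.4, -7.9]
grip_width: 14.9
time: 7.25
tool_pos: [652.1, -12.4, 128.0]
tcp_rot: [-3.141, -0.002, 3.106]
contact_force: [-3.2, 0.2, 0.6]
grip_width: 14.7
```

```bash
python3 -m handwheel '[[[8.7,-1.0,0],[0,0,0]],[[8.6,1.4,0],[0,0,0]],[[7.9,3.7,0],[0,0,0]],[[6.6,5.7,0],[0,0,0]],[[4.8,7.3,0],[0,0,0]],[[2.7,8.3,0],[0,0,0]],[[0,0,0],[0,0,0]]]'
```

```text
time: 8.12
tool_pos: [694.0, 13.4, 128.1]
tcp_rot: [-3.141, 0.005, 3.106]
contact_force: [6.1, 0.1, -3.3]
grip_width: 14.9
```

```bash
python3 -m handwheel '[[[0,0,0],[0,0,0]],[[0,0,0],[0,0,0]],[[0,0,0],[0,0,0]],[[0,0,40],[0,0,0]],[[0,0,40],[0,0,0]],[[0,0,40],[0,0,0]],[[-22,-22,13],[0,0,0]],[[-22,-22,13],[0,0,0]],[[-22,-22,14],[0,0,0]],[[-22,-22,14],[0,0,0]],[[-22,-22,14],[0,0,0]],[[-22,-22,14],[0,0,0]]]' 0
python3 -m handwheel '[[[0,0,0],[0,0,0]],[[0,0,0],[0,0,0]]]'
python3 - <<'E'
from h import *
st()
c=cap('wrist','w3.png'); np.save('w3.npy',c['cam_to_world'])
spots(['bolt','tin_1_mid','spinner_grip'],'wrist',c)
E
```

```text
time: 9.62
tool_pos: [558.8, -119.0, 330.7]
tcp_rot: [-3.142, 0.0, 3.106]
contact_force: [-0.6, -0.6, 0.4]
grip_width: 91.4
time: 9.88
tool_pos: [559.8, -118.0, 329.8]
tcp_rot: [3.141, 0.0, 3.106]
contact_force: [0.8, -0.8, -0.6]
grip_width: 91.8
{'time': 9.875, 'tool_pos': [559.837, -118.003, 329.838], 'tcp_rot': [3.141, 0.0, 3.106], 'contact_force': [0.846, -0.844, -0.596], 'grip_width': 91.814, 'joint_positions': [-0.342, 0.385, 1.237, 0.001, 1.519, -1.877]}
wrist tin_1_mid 0.58 [ 427. -248.   33.] px [154.  57.]
```

View pics/w3.png

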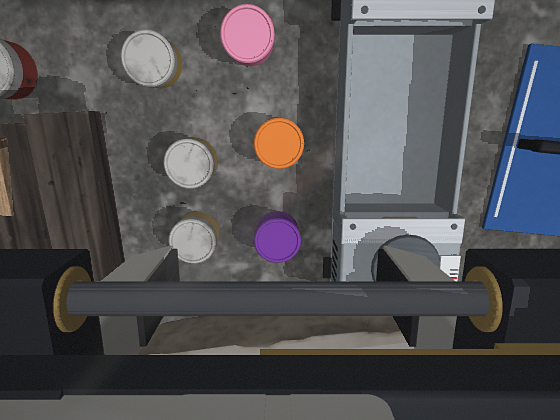

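The tongue is withdrawn behind the far rim. The ochre lids are at (148,58), (189,163) and (192,242).

```bash
python3 - <<'E'
from h import *
c=cap('wrist')
g=cv2.cvtColor(c['img'],cv2.COLOR_RGB2HSV)
for u,v in [(148,58),(189,163),(192,242)]:
    m=((g[:,:,1]<45)&(g[:,:,2]>120)).astype(np.uint8); m[248:]=0
    m=cv2.morphologyEx(m,cv2.MORPH_OPEN,np.ones((3,3)))
    n,l,s,ce=cv2.connectedComponentsWithStats(m); k=l[v,u]
    print(s[k],ce[k],unproj(c,u,v,40).round(1))
for x in (60,-2,-64): print(x,sh(x,0).round(1))
print(proj(c,np.r_[sh(100,0),76]))
E
```

```text
[ 121   30   53   56 2280] [147.1127193   57.68903509] [ 428.8 -252.    40. ]
[ 164  139   49   49 1853] [187.42471668 163.20183486] [ 543.2 -218.8   40. ]
[ 169  220   46   28 1064] [190.79981203 234.98308271] [ 639.8 -224.5   40. ]
60 [569.8  21.4]
-2 [507.8  23.6]
-64 [445.8  25.7]
[403.11133956 219.86733031]
```

```bash
python3 -m handwheel '[[[19.8,-26.5,-37],[0,0,0]],[[19.8,-26.5,-37],[0,0,0]],[[19.8,-26.5,-37],[0,0,0]],[[19.8,-26.5,-37],[0,0,0]],[[0,0,-28],[0,0,0]],[[0,0,-28],[0,0,0]],[[0,0,-28],[0,0,0]],[[0,0,-28],[0,0,0]],[[0,0,-28],[0,0,0]],[[0,0,-8.5],[0,0,0]],[[0,0,0],[0,0,0]]]' 0.2
python3 -m handwheel '[[[0,0,0],[0,0,0]],[[0,0,0],[0,0,0]],[[0,0,0],[0,0,0]],[[0,0,0],[0,0,0]]]' 1
python3 - <<'E'
from h import *
st();c=cap('wrist','w4.png')
E
```

```text
time: 11.5
tool_pos: [638.9, -224.1, 33.2]
tcp_rot: [3.141, -0.001, 3.106]
contact_force: [0.2, -0.3, -0.1]
grip_width: 73.3
time: 12.0
tool_pos: [639.5, -224.7, 34.9]
tcp_rot: [-3.141, 0.002, 3.106]
contact_force: [0.6, -0.3, 6.3]
grip_width: 57.2
{'time': 12.0, 'tool_pos': [639.532, -224.739, 34.852], 'tcp_rot': [-3.141, 0.002, 3.106], 'contact_force': [0.567, -0.305, 6.301], 'grip_width': 57.161, 'joint_positions': [-0.451, 0.824, 1.288, 0.0, 1.027, -1.986]}
```

View pics/w4.png

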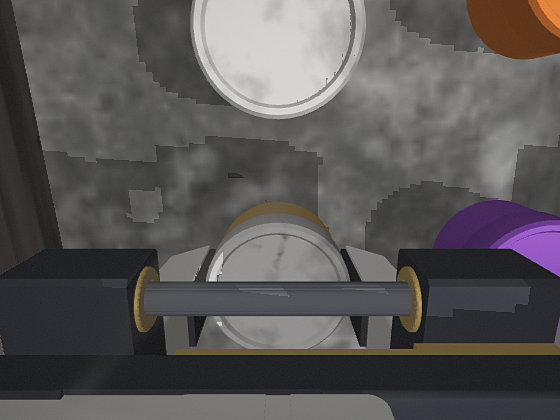

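```bash
python3 -m handwheel '[[[0,0,30],[0,0,0]],[[0,0,30],[0,0,0]],[[0,0,30],[0,0,0]],[[0,0,30],[0,0,0]],[[-8.7,30.8,0],[0,0,0]],[[-8.7,30.8,0],[0,0,0]],[[-8.7,30.8,0],[0,0,0]],[[-8.7,30.8,0],[0,0,0]],[[-8.7,30.8,0],[0,0,0]],[[-8.7,30.8,0],[0,0,0]],[[-8.7,30.8,0],[0,0,0]],[[-8.7,30.8,0],[0,0,0]]]'
python3 -m handwheel '[[[0,0,0],[0,0,0]],[[0,0,0],[0,0,0]]]'
python3 - <<'E'
from h import *
st();c=cap('wrist','w5.png')
for x,y in [(100,-68),(100,68),(-100,-68),(-100,68)]: print(proj(c,np.r_[sh(x,y),76]))
E
```

```text
time: 13.55
tool_pos: [568.5, 23.1, 153.2]
tcp_rot: [3.141, -0.001, 3.106]
contact_force: [0.7, -0.3, -1.5]
grip_width: 57.2
time: 13.8
tool_pos: [569.3, 21.7, 153.4]
tcp_rot: [-3.141, -0.0, 3.106]
contact_force: [0.1, -0.6, -1.1]
grip_width: 57.0
{'time': 13.8, 'tool_pos': [569.332, 21.721, 153.444], 'tcp_rot': [-3.141, -0.0, 3.106], 'contact_force': [0.149, -0.569, -1.058], 'grip_width': 57.033, 'joint_positions': [-0.096, 0.512, 1.533, -0.0, 1.097, -1.631]}
[169.6634792  290.03196216]
[382.876947   289.88869874]
[138.96878442 -76.04242575]
[412.2257326  -76.37239354]
```

View pics/w5.png

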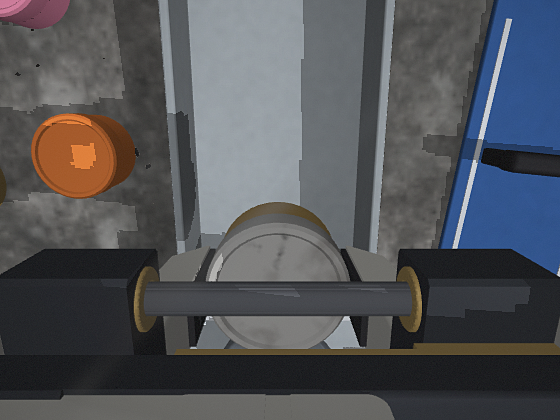

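```bash
python3 -m handwheel '[[[0,0,-28],[0,0,0]],[[0,0,-28],[0,0,0]],[[0,0,-28],[0,0,0]],[[0,0,-20],[0,0,0]],[[0,0,-8],[0,0,0]],[[0,0,-3],[0,0,0]],[[0,0,0],[0,0,0]]]'
```

```text
time: 14.72
tool_pos: [569.9, 21.7, 39.3]
tcp_rot: [-3.142, 0.001, 3.105]
contact_force: [-0.2, -0.3, -1.5]
grip_width: 57.6
```

```bash
python3 -m handwheel '[[[0,0,-2],[0,0,0]],[[0,0,0],[0,0,0]]]'
python3 -m handwheel '[[[0,0,0],[0,0,0]],[[0,0,0],[0,0,0]],[[0,0,2],[0,0,0]],[[0,0,30],[0,0,0]],[[0,0,30],[0,0,0]],[[0,0,40],[0,0,0]],[[-10,-30,0],[0,0,0]],[[-10,-30,0],[0,0,0]],[[-10,-30,0],[0,0,0]],[[0,0,0],[0,0,0]],[[0,0,0],[0,0,0]]]' 0.24
python3 - <<'E'
from h import *
st();c=cap('wrist','w6.png');spots(['tin_1_mid'],'wrist',c)
E
```

```text
time: 14.98
tool_pos: [570.1, 21.8, 38.8]
tcp_rot: [-3.141, 0.003, 3.106]
contact_force: [-4.2, -1.0, 12.0]
grip_width: 57.6
time: 16.35
tool_pos: [539.4, -67.6, 138.6]
tcp_rot: [3.141, 0.0, 3.105]
contact_force: [0.3, 0.1, 1.3]
grip_width: 69.4
{'time': 16.35, 'tool_pos': [539.438, -67.582, 138.555], 'tcp_rot': [3.141, 0.0, 3.105], 'contact_force': [0.323, 0.137, 1.327], 'grip_width': 69.412, 'joint_positions': [-0.266, 0.487, 1.625, 0.001, 1.029, -1.801]}
wrist tin_1_mid 0.27 [ 537. -215.   36.] px [ 59. 222.]
```

View pics/w6.png

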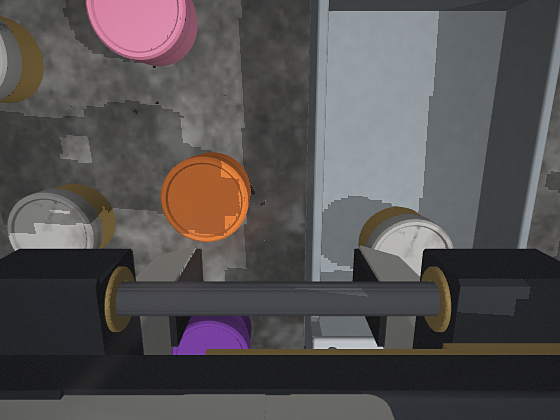

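The ochre tin stands in the well at (410,240) in the picture. Next is tin 2.

```bash
python3 -m handwheel '[[[0.8,-30.2,0],[0,0,0]],[[0.8,-30.2,0],[0,0,0]],[[0.8,-30.2,0],[0,0,0]],[[0.8,-30.2,0],[0,0,0]],[[0.8,-30.2,0],[0,0,0]],[[0,0,-30],[0,0,0]],[[0,0,-30],[0,0,0]],[[0,0,-30],[0,0,0]],[[0,0,-13],[0,0,0]],[[0,0,-2.5],[0,0,0]],[[0,0,0],[0,0,0]]]' 0.15
python3 -m handwheel '[[[0,0,0],[0,0,0]],[[0,0,0],[0,0,0]],[[0,0,0],[0,0,0]],[[0,0,0],[0,0,0]]]' 1
python3 -m handwheel '[[[0,0,30],[0,0,0]],[[0,0,30],[0,0,0]],[[0,0,30],[0,0,0]],[[0,0,30],[0,0,0]],[[-4.5,30.3,0],[0,0,0]],[[-4.5,30.3,0],[0,0,0]],[[-4.5,30.3,0],[0,0,0]],[[-4.5,30.3,0],[0,0,0]],[[-4.5,30.3,0],[0,0,0]],[[-4.5,30.3,0],[0,0,0]],[[-4.5,30.3,0],[0,0,0]],[[-4.5,30.3,0],[0,0,0]]]'
python3 -m handwheel '[[[0,0,0],[0,0,0]],[[0,0,0],[0,0,0]]]'
python3 - <<'E'
from h import *
st();c=cap('wrist','w7.png');cv2.imwrite('pics/w7.png',cv2.resize(c['img'][120:420,:,::-1],(400,214)))
E
```

```text
time: 17.82
tool_pos: [543.9, -219.0, 33.9]
tcp_rot: [-3.141, 0.001, 3.106]
contact_force: [0.3, -0.5, 0.3]
grip_width: 78.2
time: 18.32
tool_pos: [543.6, -219.3, 33.7]
tcp_rot: [-3.141, 0.001, 3.106]
contact_force: [-1.0, -1.0, 4.4]
grip_width: 57.2
time: 19.82
tool_pos: [506.6, 24.5, 152.6]
tcp_rot: [3.141, -0.001, 3.106]
contact_force: [-0.2, -0.3, -2.1]
grip_width: 57.4
time: 20.08
tool_pos: [507.2, 23.2, 152.9]
tcp_rot: [-3.141, -0.0, 3.106]
contact_force: [0.6, -0.4, -0.9]
grip_width: 57.4
{'time': 20.075, 'tool_pos': [507.232, 23.197, 152.854], 'tcp_rot': [-3.141, -0.0, 3.106], 'contact_force': [0.551, -0.353, -0.903], 'grip_width': 57.357, 'joint_positions': [-0.105, 0.412, 1.708, -0.0, 1.022, -1.641]}
```

View pics/w7.png

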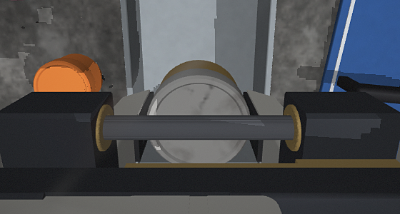

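```bash
python3 -m handwheel '[[[-2,0,-28],[0,0,0]],[[0,0,-28],[0,0,0]],[[0,0,-28],[0,0,0]],[[0,0,-20],[0,0,0]],[[0,0,-8],[0,0,0]],[[0,0,-3],[0,0,0]],[[0,0,0],[0,0,0]]]'
python3 -m handwheel '[[[0,0,0],[0,0,0]],[[0,0,0],[0,0,0]],[[0,0,0],[0,0,0]],[[0,0,30],[0,0,0]],[[0,0,30],[0,0,0]],[[0,0,40],[0,0,0]],[[0,0,0],[0,0,0]]]' 0.24
python3 -m handwheel '[[[-9.5,-34.3,0],[0,0,0]],[[-9.5,-34.3,0],[0,0,0]],[[-9.5,-34.3,0],[0,0,0]],[[-9.5,-34.3,0],[0,0,0]],[[-9.5,-34.3,0],[0,0,0]],[[-9.5,-34.3,0],[0,0,0]],[[-9.5,-34.3,0],[0,0,0]],[[-9.5,-34.3,0],[0,0,0]],[[0,0,0],[0,0,0]],[[0,0,0],[0,0,0]]]' 0.15
python3 - <<'E'
from h import *
st();c=cap('top');print(0)
spots(['tin_1_mid'],'top',c); g=c['img']
cv2.imwrite('pics/t8.png',cv2.resize(g[150:300,200:400,::-1],(600,450),interpolation=cv2.INTER_CUBIC))
E
```

```text
time: 21.0
tool_pos: [505.7, 23.2, 38.5]
tcp_rot: [3.142, 0.001, 3.105]
contact_force: [-0.6, 0.0, -1.9]
grip_width: 57.2
time: 21.88
tool_pos: [507.1, 23.3, 141.0]
tcp_rot: [-3.141, 0.007, 3.106]
contact_force: [-0.5, -0.3, -0.3]
grip_width: 70.0
time: 23.12
tool_pos: [428.9, -250.3, 137.3]
tcp_rot: [3.14, -0.001, 3.105]
contact_force: [0.8, 0.1, -0.9]
grip_width: 78.2
{'time': 23.125, 'tool_pos': [428.899, -250.285, 137.317], 'tcp_rot': [3.14, -0.001, 3.105], 'contact_force': [0.789, 0.085, -0.896], 'grip_width': 78.184, 'joint_positions': [-0.683, 0.415, 1.756, 0.0, 0.973, -2.218]}
0
top tin_1_mid 0.48 [ 425. -250.   39.] px [352. 268.]
```

View pics/t8.png

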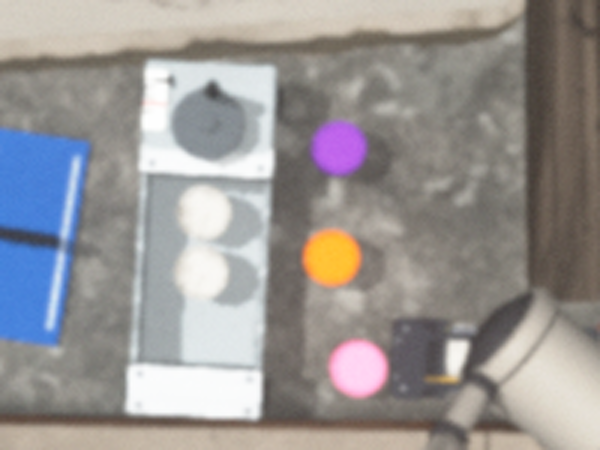

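```bash
python3 -m handwheel '[[[0,0,-30],[0,0,0]],[[0,0,-30],[0,0,0]],[[0,0,-30],[0,0,0]],[[0,0,-12],[0,0,0]],[[0,0,-2],[0,0,0]],[[0,0,0],[0,0,0]]]'
python3 -m handwheel '[[[0,0,0],[0,0,0]],[[0,0,0],[0,0,0]],[[0,0,0],[0,0,0]],[[0,0,0],[0,0,0]]]' 1
python3 -m handwheel '[[[0,0,30],[0,0,0]],[[0,0,30],[0,0,0]],[[0,0,30],[0,0,0]],[[0,0,30],[0,0,0]],[[1.8,34.5,0],[0,0,0]],[[1.8,34.5,0],[0,0,0]],[[1.8,34.5,0],[0,0,0]],[[1.8,34.5,0],[0,0,0]],[[1.8,34.5,0],[0,0,0]],[[1.8,34.5,0],[0,0,0]],[[1.8,34.5,0],[0,0,0]],[[1.8,34.5,0],[0,0,0]]]'
python3 -m handwheel '[[[0,0,0],[0,0,0]],[[0,0,0],[0,0,0]]]'
python3 - <<'E'
from h import *
st();c=cap('top')
for u,v in [(205,210),(201,272)]: print(unproj(c,200+u/3,150+v/3,44).round(1))
c=cap('wrist'); cv2.imwrite('pics/w9.png',c['img'][:,:,::-1])
for x in(-66,-69): print(sh(x,0))
E
```

```text
time: 23.98
tool_pos: [429.8, -251.1, 34.8]
tcp_rot: [-3.141, 0.001, 3.106]
contact_force: [0.2, -0.8, -0.5]
grip_width: 78.1
time: 24.48
tool_pos: [429.6, -251.4, 34.6]
tcp_rot: [-3.141, 0.001, 3.106]
contact_force: [0.0, -0.4, 5.8]
grip_width: 57.1
time: 25.98
tool_pos: [443.2, 26.3, 153.7]
tcp_rot: [3.141, -0.001, 3.106]
contact_force: [0.2, -0.3, -1.7]
grip_width: 57.3
time: 26.22
tool_pos: [443.4, 24.8, 153.8]
tcp_rot: [-3.142, -0.001, 3.106]
contact_force: [0.8, -0.1, -1.3]
grip_width: 57.1
{'time': 26.225, 'tool_pos': [443.395, 24.816, 153.781], 'tcp_rot': [-3.142, -0.001, 3.106], 'contact_force': [0.786, -0.1, -1.344], 'grip_width': 57.058, 'joint_positions': [-0.117, 0.307, 1.873, -0.0, 0.962, -1.652]}
[573.2  17.8  44. ]
[507.5  20.8  44. ]
[443.84042087  25.8095284 ]
[440.84225819  25.91450697]
```

```bash
python3 -m handwheel '[[[0,0,-28],[0,0,0]],[[0,0,-28],[0,0,0]],[[0,0,-28],[0,0,0]],[[0,0,-20],[0,0,0]],[[0,0,-8],[0,0,0]],[[0,0,-3.5],[0,0,0]],[[0,0,0],[0,0,0]]]'
python3 -m handwheel '[[[0,0,0],[0,0,0]],[[0,0,0],[0,0,0]],[[0,0,0],[0,0,0]],[[0,0,30],[0,0,0]],[[0,0,30],[0,0,0]],[[0,0,50],[0,0,0]],[[0,0,0],[0,0,0]]]' 0.24
python3 -m handwheel '[[[9.9,19,0],[0,0,-0.1656]],[[9.9,19,0],[0,0,-0.1656]],[[9.9,19,0],[0,0,-0.1656]],[[9.9,19,0],[0,0,-0.1656]],[[9.9,19,0],[0,0,-0.1656]],[[9.9,19,0],[0,0,-0.1656]],[[9.9,19,0],[0,0,-0.1656]],[[9.9,19,0],[0,0,-0.1656]],[[9.9,19,0],[0,0,-0.1656]],[[9.9,19,0],[0,0,-0.1656]],[[0,0,0],[0,0,0]],[[0,0,0],[0,0,0]]]' 0.5
python3 - <<'E'
from h import *
st();c=cap('wrist'); spots(['cover_grip','tin_1_mid'],'wrist',c)
t=cap('top'); b=cv2.resize(t['img'][180:300,200:320],(420,420),interpolation=cv2.INTER_CUBIC)
o=np.hstack([c['img'][:,100:480],b]); cv2.imwrite('pics/w10.png',o[:,:,::-1])
E
```

```text
time: 27.2
tool_pos: [444.1, 24.8, 39.1]
tcp_rot: [-3.142, 0.001, 3.105]
contact_force: [-0.9, 0.1, -1.0]
grip_width: 57.3
time: 28.08
tool_pos: [445.8, 24.9, 151.7]
tcp_rot: [-3.141, 0.008, 3.106]
contact_force: [1.0, -0.5, -0.5]
grip_width: 69.6
time: 29.58
tool_pos: [541.9, 214.5, 147.6]
tcp_rot: [-3.14, 0.001, 1.453]
contact_force: [0.1, 0.1, 0.7]
grip_width: 46.1
{'time': 29.575, 'tool_pos': [541.917, 214.484, 147.649], 'tcp_rot': [-3.14, 0.001, 1.453], 'contact_force': [0.1, 0.097, 0.719], 'grip_width': 46.065, 'joint_positions': [0.246, 0.541, 1.499, -0.0, 1.104, 0.364]}
wrist cover_grip 0.67 [545. 228.   8.] px [279. 189.]
```

View pics/w10.png

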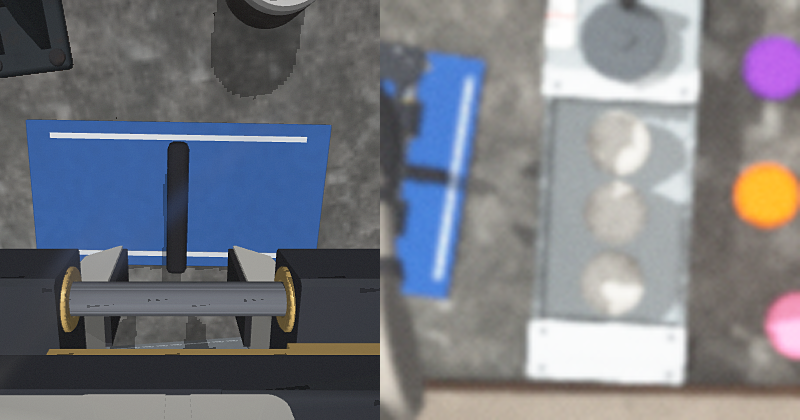

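```bash
python3 - <<'E'
from h import *
c=cap('wrist')
for u,v,z in [(278,142,50),(276,272,50),(126,120,6),(430,125,6)]: print(unproj(c,u,v,z).round(1))
E
python3 -m handwheel '[[[0,0,-30],[0,0,0]],[[0,0,-30],[0,0,0]],[[0,0,-30],[0,0,0]],[[0,0,-12],[0,0,0]],[[0,0,-2.5],[0,0,0]],[[0,0,0],[0,0,0]]]'
python3 -m handwheel '[[[0,0,0],[0,0,0]],[[0,0,0],[0,0,0]],[[0,0,0],[0,0,0]],[[0,0,0],[0,0,0]],[[0,0,0],[0,0,0]]]' 1
```

```text
[549.8 266.2  50. ]
[537.8 178.5  50. ]
[440.4 292.3   6. ]
[662.4 261.7   6. ]
time: 30.58
tool_pos: [543.3, 215.2, 45.0]
tcp_rot: [3.14, -0.001, 1.45]
contact_force: [-0.8, -1.0, 0.1]
grip_width: 46.3
time: 31.2
tool_pos: [542.6, 215.1, 44.2]
tcp_rot: [-3.142, 0.0, 1.45]
contact_force: [-1.0, 0.3, 2.9]
grip_width: 13.7
```

```bash
python3 -m handwheel '[[[0,0,10],[0,0,0]],[[0,0,20],[0,0,0]],[[0,0,25],[0,0,0]],[[0,0,25],[0,0,0]],[[0,0,25],[0,0,0]],[[0,0,25],[0,0,0]],[[0,0,0],[0,0,0]]]'
python3 -m handwheel '[[[-3.1,-24.5,0],[0,0,0.0106]],[[-3.1,-24.5,0],[0,0,0.0106]],[[-3.1,-24.5,0],[0,0,0.0106]],[[-3.1,-24.5,0],[0,0,0.0106]],[[-3.1,-24.5,0],[0,0,0.0106]],[[-3.1,-24.5,0],[0,0,0.0106]],[[-3.1,-24.5,0],[0,0,0.0106]],[[-3.1,-24.5,0],[0,0,0.0106]],[[0,0,0],[0,0,0]],[[0,0,0],[0,0,0]]]'
python3 - <<'E'
from h import *
st();c=cap('wrist'); spots(['cover_grip','tin_1_mid','shaker'],'wrist',c)
np.save('c11.npy',c,allow_pickle=True); t=cap('top'); np.save('t11.npy',t,allow_pickle=True)
o=np.hstack([c['img'][:,80:480],cv2.resize(t['img'][160:300,200:333],(400,420))]); cv2.imwrite('pics/w11.png',o[:,:,::-1])
E
```

```text
time: 32.08
tool_pos: [543.7, 215.3, 176.0]
tcp_rot: [3.137, -0.001, 1.45]
contact_force: [-0.6, 0.3, -3.5]
grip_width: 13.9
time: 33.33
tool_pos: [517.5, 19.5, 173.3]
tcp_rot: [-3.14, -0.0, 1.534]
contact_force: [-0.4, 0.7, -3.5]
grip_width: 13.7
{'time': 33.325, 'tool_pos': [517.527, 19.477, 173.325], 'tcp_rot': [-3.14, -0.0, 1.534], 'contact_force': [-0.383, 0.693, -3.539], 'grip_width': 13.717, 'joint_positions': [-0.111, 0.404, 1.654, 0.0, 1.084, -0.074]}
wrist cover_grip 0.85 [522.  50. 140.] px [283. 199.]
wrist shaker 0.8 [641.  74.  78.] px [474. 132.]
wrist shaker 0.75 [521.  48. 136.] px [281. 201.]
```

View pics/w11.png

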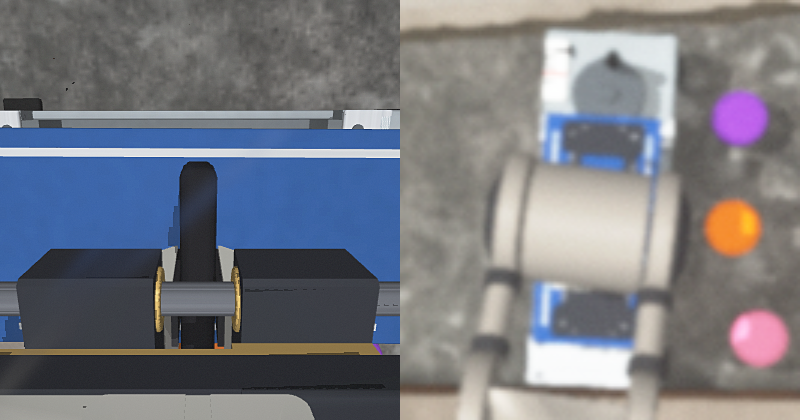

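The cover hangs parallel to the shaker. Its +y edge is at v≈128 and the shaker's wall edge at v≈110.

```bash
python3 - <<'E'
from h import *
c=np.load('c11.npy',allow_pickle=True).item(); img=c['img']
g=img.astype(int)
for u in (130,200,280,360,430):
    col=g[:,u]; blue=(col[:,2]>col[:,0]+60)
    v=np.argmax(blue); 
    gray=col.mean(1); print(u,'cover edge',v,unproj(c,u,v,135.8).round(1),'gray',gray[98:v].round(0).astype(int).tolist())
for x in(-50,50): print('model outer wall', sh(x,68), proj(c,np.r_[sh(x,68),56]), 'inner',proj(c,np.r_[sh(x,62),56]), proj(c,np.r_[sh(x,62),4]))
# lateral offset of the bar end
print('bar end',unproj(c,278,163,180).round(1))
E
```

```text
130 cover edge 128 [452.6  85.  135.8] gray [98, 97, 92, 93, 89, 89, 90, 92, 90, 94, 98, 95, 89, 191, 181, 182, 178, 178, 177, 180, 149, 111, 58, 65, 65, 68, 68, 68, 65, 62]
200 cover edge 128 [484.9  83.8 135.8] gray [105, 105, 103, 98, 98, 95, 94, 92, 91, 95, 89, 88, 86, 194, 183, 183, 180, 177, 176, 182, 144, 95, 126, 127, 128, 127, 127, 129, 131, 134]
280 cover edge 129 [521.7  82.  135.8] gray [93, 89, 89, 89, 90, 91, 91, 93, 93, 95, 91, 86, 99, 198, 181, 179, 178, 176, 176, 181, 139, 97, 129, 128, 126, 127, 127, 128, 129, 132, 94]
360 cover edge 129 [558.6  80.7 135.8] gray [101, 105, 113, 113, 111, 110, 110, 105, 96, 94, 91, 89, 107, 183, 179, 177, 174, 172, 173, 170, 129, 87, 128, 126, 125, 126, 126, 125, 126, 128, 107]
430 cover edge 129 [590.9  79.5 135.8] gray [109, 110, 113, 116, 111, 109, 105, 106, 102, 99, 93, 87, 226, 217, 218, 217, 217, 218, 217, 217, 217, 217, 217, 218, 217, 219, 218, 219, 220, 226, 242]
model outer wall [462.21013599  93.20799698] [189.27755272 110.32601955] inner [189.8478643  119.62129816] [204.74253356 118.59920447]
model outer wall [562.14889224  89.70871152] [339.63417002 110.01179837] inner [339.26189126 119.31400557] [328.823405  118.3435742]
bar end [520.4  72.1 180. ]
```

```bash
python3 -m handwheel '[[[0,-0.75,0],[-0.0046,-0.131,0]],[[0,-0.75,0],[-0.0046,-0.131,0]],[[0,0,-10],[0,0,0]],[[0,0,-10],[0,0,0]],[[0,0,-10],[0,0,0]],[[0,0,0],[0,0,0]],[[0,0,0],[0,0,0]]]'
python3 - <<'E'
from h import *
st();c=cap('wrist');t=cap('top'); s=cap('scene')
np.save('c12.npy',c,allow_pickle=True)
o=np.hstack([c['img'][:,80:480],cv2.resize(s['img'][150:290,220:370],(450,420),interpolation=cv2.INTER_CUBIC)])[:,:800]; cv2.imwrite('pics/w12.png',o[:,:,::-1])
E
```

```text
time: 34.45
tool_pos: [518.2, 17.5, 143.9]
tcp_rot: [2.88, -0.0, 1.535]
contact_force: [-0.5, 0.0, -1.6]
grip_width: 14.0
{'time': 34.45, 'tool_pos': [518.231, 17.497, 143.916], 'tcp_rot': [2.88, -0.0, 1.535], 'contact_force': [-0.459, 0.044, -1.587], 'grip_width': 13.973, 'joint_positions': [-0.128, 0.334, 1.904, 0.04, 0.644, -0.121]}
```

View pics/w12.png

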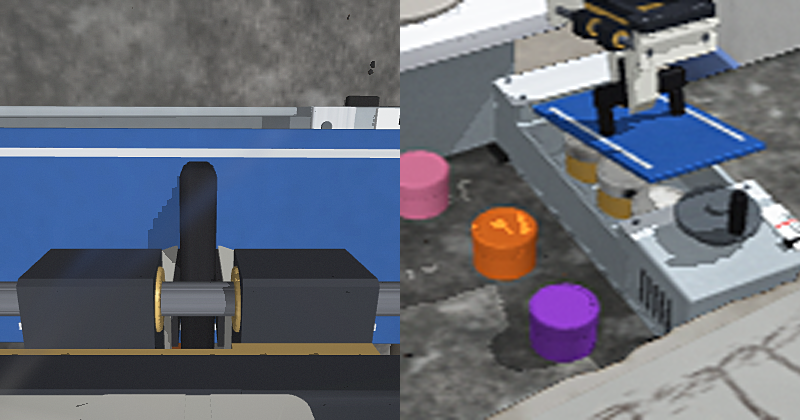

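The tilt is right: the near end is low, the far end clears the wheel, and the tins stand in the well. Now lower it.

```bash
python3 -m handwheel '[[[0,0,-6],[0,0,0]],[[0,0,-6],[0,0,0]],[[0,0,-6],[0,0,0]],[[0,0,0],[0,0,0]]]'
python3 -m handwheel '[[[-7,0.25,0],[0,0,0]],[[-7,0.25,0],[0,0,0]],[[-6,0.2,0],[0,0,0]],[[0,0,0],[0,0,0]]]'
```

```text
time: 35.1
tool_pos: [517.4, 17.6, 125.3]
tcp_rot: [2.881, -0.0, 1.535]
contact_force: [-0.9, -0.1, -2.1]
grip_width: 14.0
time: 35.6
tool_pos: [497.3, 18.3, 126.2]
tcp_rot: [2.879, -0.0, 1.535]
contact_force: [1.0, 0.4, -3.1]
grip_width: 14.0
```

```bash
python3 -m handwheel '[[[-4,0.14,-4],[0.001,0.0305,0]],[[-4,0.14,-4],[0.001,0.0305,0]],[[-4,0.14,-4],[0.001,0.0305,0]],[[-4,0.14,-4],[0.001,0.0305,0]],[[0,0,0],[0,0,0]],[[0,0,0],[0,0,0]]]'
```

```text
time: 36.35
tool_pos: [481.9, 18.8, 110.0]
tcp_rot: [3.001, 0.0, 1.535]
contact_force: [0.4, 0.0, -2.4]
grip_width: 13.9
```

```bash
python3 -m handwheel '[[[1.2,-0.05,-4.2],[0.0012,0.035,0]],[[1.2,-0.05,-4.2],[0.0012,0.035,0]],[[1.2,-0.05,-4.2],[0.0012,0.035,0]],[[1.2,-0.05,-4.2],[0.0012,0.035,0]],[[0,0,0],[0,0,0]],[[0,0,0],[0,0,0]]]'
```

```text
time: 37.1
tool_pos: [486.5, 18.6, 93.3]
tcp_rot: [3.141, 0.0, 1.535]
contact_force: [-0.3, -0.1, -3.1]
grip_width: 13.6
```

```bash
python3 -m handwheel '[[[0,0,-1],[0,0,0]],[[0,0,-1],[0,0,0]],[[0,0,0],[0,0,0]]]'
python3 -m handwheel '[[[5,-0.17,0],[0,0,0]],[[5,-0.17,0],[0,0,0]],[[5,-0.17,0],[0,0,0]],[[0,0,0],[0,0,0]]]'
```

```text
time: 37.48
tool_pos: [486.9, 18.6, 91.7]
tcp_rot: [3.141, 0.0, 1.535]
contact_force: [-0.1, 0.3, 2.5]
grip_width: 13.8
time: 37.98
tool_pos: [495.4, 18.5, 90.3]
tcp_rot: [-3.126, 0.0, 1.536]
contact_force: [-22.1, -1.6, 16.1]
grip_width: 13.8
```

The far end caught on the ledge edge, 1–2 mm low. I'll back off, raise it a little and advance again.

```bash
python3 -m handwheel '[[[-10,0.3,0],[0,0,0]],[[0,0,4],[0,0,0]],[[0,0,4],[0,0,0]],[[0,0,0],[0,0,0]],[[0,0,0],[0,0,0]]]'
python3 - <<'E'
from h import *
st();c=cap('wrist'); np.save('c13.npy',c,allow_pickle=True)
g=c['img'].astype(int)
for u in (130,200,280,360,430):
    col=g[:,u]; blue=(col[:,2]>col[:,0]+60); v=np.argmax(blue); print(u,v,unproj(c,u,v,get_obs()['tool_pos'][2]-37.5).round(1))
E
```

```text
time: 38.6
tool_pos: [491.7, 18.4, 99.1]
tcp_rot: [-3.142, 0.0, 1.535]
contact_force: [0.3, -0.5, -2.8]
grip_width: 13.7
{'time': 38.6, 'tool_pos': [491.742, 18.403, 99.089], 'tcp_rot': [-3.142, 0.0, 1.535], 'contact_force': [0.262, -0.504, -2.768], 'grip_width': 13.679, 'joint_positions': [-0.118, 0.463, 1.809, -0.0, 0.869, -0.082]}
130 128 [426.8  83.9  61.5]
200 128 [459.1  82.7  61.5]
280 129 [495.9  80.9  61.5]
360 129 [532.8  79.6  61.5]
430 129 [565.1  78.4  61.5]
```

```bash
python3 -m handwheel '[[[0,0,-2.5],[0,0,0]],[[0,0,-2.5],[0,0,0]],[[0,0,0],[0,0,0]],[[0,0,0],[0,0,0]]]'
python3 -m handwheel '[[[4,-0.14,0],[0,0,0]],[[4,-0.14,0],[0,0,0]],[[4,-0.14,0],[0,0,0]],[[0,0,0],[0,0,0]]]'
```

```text
time: 39.15
tool_pos: [491.7, 18.4, 94.2]
tcp_rot: [3.142, 0.0, 1.535]
contact_force: [0.1, -0.4, -2.6]
grip_width: 13.6
time: 39.65
tool_pos: [504.1, 17.9, 94.2]
tcp_rot: [3.141, 0.0, 1.535]
contact_force: [0.4, 0.9, -2.3]
grip_width: 13.7
```

```bash
python3 -m handwheel '[[[3,-0.1,0],[0,0,0]],[[3,-0.1,0],[0,0,0]],[[2,-0.07,0],[0,0,0]],[[0,0,0],[0,0,0]]]'
python3 -m handwheel '[[[1.5,-0.05,0],[0,0,0]],[[1.5,-0.05,0],[0,0,0]],[[0,0,0],[0,0,0]]]'
```

```text
time: 40.15
tool_pos: [511.8, 17.7, 94.2]
tcp_rot: [3.141, 0.0, 1.535]
contact_force: [-1.2, -0.0, -2.4]
grip_width: 13.6
time: 40.52
tool_pos: [513.5, 17.6, 93.9]
tcp_rot: [-3.139, 0.001, 1.535]
contact_force: [-4.9, -1.2, -1.2]
grip_width: 13.6
```

```bash
python3 -m handwheel '[[[-1,0,-1],[0,0,0]],[[0,0,-1],[0,0,0]],[[0,0,-0.7],[0,0,0]],[[0,0,0],[0,0,0]],[[0,0,0],[0,0,0]]]'
```

```text
time: 41.15
tool_pos: [513.4, 17.7, 92.2]
tcp_rot: [-3.141, 0.0, 1.535]
contact_force: [-6.8, -0.3, 5.7]
grip_width: 13.8
```

```bash
python3 -m handwheel '[[[0,0,0],[0,0,0]],[[0,0,0],[0,0,0]],[[0,0,0],[0,0,0]],[[0,0,0],[0,0,0]],[[0,0,10],[0,0,0]],[[0,0,30],[0,0,0]],[[5,-15,40],[0,0,0]],[[5,-15,40],[0,0,0]],[[5,-15,40],[0,0,0]],[[5,-15,40],[0,0,0]],[[0,0,0],[0,0,0]],[[0,0,0],[0,0,0]]]' 0.5
python3 - <<'E'
from h import *
st();c=cap('wrist'); spots(['cover_grip','spinner_grip'],'wrist',c)
t=cap('top'); spots(['cover_grip'],'top',t)
np.save('c14.npy',c,allow_pickle=True); np.save('t14.npy',t,allow_pickle=True)
o=np.hstack([c['img'][:300,:,],cv2.resize(t['img'][160:310,215:335],(240,300))]); cv2.imwrite('pics/w14.png',o[:,:,::-1])
E
```

```text
time: 42.65
tool_pos: [533.1, -42.2, 291.1]
tcp_rot: [-3.141, 0.0, 1.535]
contact_force: [0.1, -0.1, -0.5]
grip_width: 46.0
{'time': 42.65, 'tool_pos': [533.149, -42.164, 291.147], 'tcp_rot': [-3.141, 0.0, 1.535], 'contact_force': [0.072, -0.137, -0.503], 'grip_width': 46.028, 'joint_positions': [-0.222, 0.331, 1.421, -0.0, 1.39, -0.186]}
wrist cover_grip 0.65 [514.  26.  54.] px [255. 115.]
wrist spinner_grip 0.84 [689.  16. 131.] px [472. 121.]
top cover_grip 0.55 [469.  31.  55.] px [263. 253.]
top cover_grip 0.18 [651.  32.  81.] px [264. 194.]
```

View pics/w14.png

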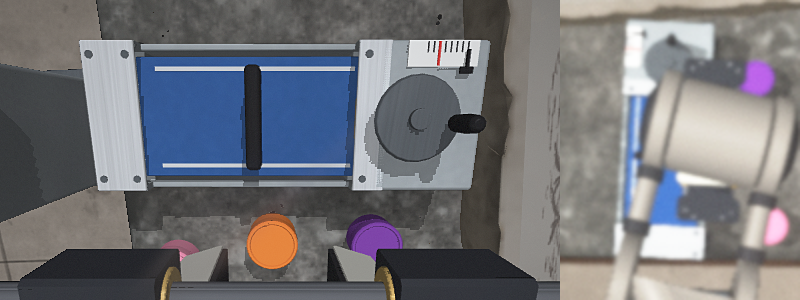

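The cover lies between the rims with both ends hidden under them. The bar is at (253,117), the pointer at (467,55) by the zero end of the scale, the red mark at (439,52) and the knob at (468,123).

```bash
python3 - <<'E'
from h import *
c=np.load('c14.npy',allow_pickle=True).item()
for n,u,v,z in [('bar',253,117,98),('barT',252,66,98),('barB',254,169,98),('nearT',132,40,76),('nearB',146,188,76),('farT',360,40,76),('farB',352,188,76),('coverT',250,56,54),('coverB',250,176,54),('hub',419,117,98),('knob',470,124,139),('knobbase',455,122,105),('wheelL',375,117,98),('wheelR',461,117,98)]: print(n,unproj(c,u,v,z).round(1))
E
```

```text
bar [515.   25.1  98. ]
barT [516.4  66.5  98. ]
barB [513.5 -20.2  98. ]
nearT [410.7  94.4  76. ]
nearB [406. -38.  76.]
farT [611.2  87.   76. ]
farB [606.2 -45.3  76. ]
coverT [512.3  80.7  54. ]
coverB [506.  -33.5  54. ]
hub [659.   19.8  98. ]
knob [682.9  14.2 139. ]
knobbase [687.3  14.7 105. ]
wheelL [620.8  21.2  98. ]
wheelR [695.4  18.5  98. ]
```

```bash
python3 -m handwheel '[[[31.4,11.2,-16],[0,0,0]],[[31.4,11.2,-16],[0,0,0]],[[31.4,11.2,-16],[0,0,0]],[[31.4,11.2,-16],[0,0,0]],[[31.4,11.2,-16],[0,0,0]],[[0,0,-25],[0,0,0]],[[0,0,-25],[0,0,0]],[[0,0,-25],[0,0,0]],[[0,0,-8],[0,0,0]],[[0,0,0],[0,0,0]]]' 0.5
python3 -m handwheel '[[[0,0,0],[0,0,0]],[[0,0,0],[0,0,0]],[[0,0,0],[0,0,0]],[[0,0,0],[0,0,0]],[[0,0,0],[0,0,0]],[[0,0,0],[0,0,0]]]' 1
python3 - <<'E'
from h import *
st()
t=np.radians(np.linspace(-9,-9-360,19)); p=32*np.c_[np.cos(t),np.sin(t)]; print(np.diff(p,axis=0).round(1).tolist(), (p[0]+[658.5,19]).round(1))
E
```

```text
time: 44.15
tool_pos: [690.6, 13.8, 128.4]
tcp_rot: [-3.141, 0.0, 1.535]
contact_force: [0.3, 0.7, 0.3]
grip_width: 46.1
time: 44.9
tool_pos: [689.4, 13.7, 128.9]
tcp_rot: [-3.139, 0.0, 1.535]
contact_force: [-4.9, 1.3, 4.6]
grip_width: 14.5
{'time': 44.9, 'tool_pos': [689.362, 13.688, 128.935], 'tcp_rot': [-3.139, 0.0, 1.535], 'contact_force': [-4.922, 1.257, 4.58], 'grip_width': 14.505, 'joint_positions': [-0.091, 0.746, 1.163, -0.001, 1.236, -0.055]}
[[-3.6, -10.5], [-7.0, -8.6], [-9.5, -5.7], [-10.9, -2.1], [-11.0, 1.7], [-9.7, 5.4], [-7.3, 8.4], [-4.0, 10.4], [-0.2, 11.1], [3.6, 10.5], [7.0, 8.6], [9.5, 5.7], [10.9, 2.1], [11.0, -1.7], [9.7, -5.4], [7.3, -8.4], [4.0, -10.4], [0.2, -11.1]] [690.1  14. ]
```

```bash
python3 -m handwheel '[[[-4,-10.5,0],[0,0,0]],[[-7,-8.6,0],[0,0,0]],[[-9.5,-5.7,0],[0,0,0]],[[-10.9,-2.1,0],[0,0,0]],[[-11,1.7,0],[0,0,0]],[[-9.7,5.4,0],[0,0,0]]]'
python3 -m handwheel '[[[-7.3,8.4,0],[0,0,0]],[[-4,10.4,0],[0,0,0]],[[-0.2,11.1,0],[0,0,0]],[[3.6,10.5,0],[0,0,0]],[[7,8.6,0],[0,0,0]],[[9.5,5.7,0],[0,0,0]]]'
python3 -m handwheel '[[[10.9,2.1,0],[0,0,0]],[[11,-1.7,0],[0,0,0]],[[9.7,-5.4,0],[0,0,0]],[[7.3,-8.4,0],[0,0,0]],[[4,-10.4,0],[0,0,0]],[[0.2,-11.1,0],[0,0,0]],[[0,0,0],[0,0,0]]]'
```

```text
time: 45.65
tool_pos: [638.7, -7.9, 129.0]
tcp_rot: [3.139, 0.003, 1.534]
contact_force: [3.4, -1.0, 1.3]
grip_width: 15.2
time: 46.4
tool_pos: [647.2, 48.6, 128.9]
tcp_rot: [-3.141, 0.002, 1.535]
contact_force: [-0.5, -7.3, 4.8]
grip_width: 14.6
time: 47.28
tool_pos: [689.4, 13.8, 128.9]
tcp_rot: [-3.139, -0.0, 1.534]
contact_force: [-6.6, -1.6, 8.9]
grip_width: 14.8
```

```bash
python3 -m handwheel '[[[-3.6,-10.5,0],[0,0,0]],[[-7,-8.6,0],[0,0,0]],[[-9.5,-5.7,0],[0,0,0]],[[-10.9,-2.1,0],[0,0,0]],[[-11,1.7,0],[0,0,0]],[[-9.7,5.4,0],[0,0,0]]]'
python3 -m handwheel '[[[-7.3,8.4,0],[0,0,0]],[[-4,10.4,0],[0,0,0]],[[-0.2,11.1,0],[0,0,0]],[[3.6,10.5,0],[0,0,0]],[[7,8.6,0],[0,0,0]],[[9.5,5.7,0],[0,0,0]]]'
python3 -m handwheel '[[[10.9,2.1,0],[0,0,0]],[[11,-1.7,0],[0,0,0]],[[9.7,-5.4,0],[0,0,0]],[[7.3,-8.4,0],[0,0,0]],[[4,-10.4,0],[0,0,0]],[[0.2,-10,0],[0,0,0]],[[0,0,0],[0,0,0]],[[0,0,0],[0,0,0]]]'
python3 -m handwheel '[[[0,0,0],[0,0,0]],[[0,0,0],[0,0,0]],[[0,0,0],[0,0,0]],[[0,0,0],[0,0,0]],[[0,0,20],[0,0,0]],[[0,0,30],[0,0,0]],[[-31,-11,23],[0,0,0]],[[-31,-11,23],[0,0,0]],[[-31,-11,23],[0,0,0]],[[-31,-11,23],[0,0,0]],[[-32,-12,23],[0,0,0]],[[0,0,0],[0,0,0]]]' 0.4
python3 -m handwheel '[[[0,0,0],[0,0,0]],[[0,0,0],[0,0,0]]]'
python3 - <<'E'
from h import *
st();c=cap('wrist','w15full.png'); spots(['cover_grip','spinner_grip','bolt'],'wrist',c)
np.save('c15.npy',c,allow_pickle=True)
o=c['img'][20:220,60:500]; cv2.imwrite('pics/w15.png',cv2.resize(o,(800,364),interpolation=cv2.INTER_CUBIC)[:,:,::-1])
E
```

```text
time: 48.02
tool_pos: [638.3, -7.5, 128.9]
tcp_rot: [3.14, 0.002, 1.534]
contact_force: [3.2, -2.4, 4.9]
grip_width: 14.7
time: 48.78
tool_pos: [646.3, 48.2, 128.9]
tcp_rot: [-3.14, 0.002, 1.535]
contact_force: [-1.9, -7.9, 6.8]
grip_width: 14.8
time: 49.78
tool_pos: [689.4, 14.6, 128.9]
tcp_rot: [-3.14, 0.001, 1.535]
contact_force: [-1.8, -0.9, 7.2]
grip_width: 14.6
time: 51.28
tool_pos: [533.7, -41.9, 295.9]
tcp_rot: [3.137, 0.001, 1.533]
contact_force: [1.0, -0.1, -0.4]
grip_width: 55.1
time: 51.52
tool_pos: [534.6, -40.9, 292.4]
tcp_rot: [-3.14, -0.0, 1.535]
contact_force: [0.4, 0.4, -0.4]
grip_width: 55.2
{'time': 51.525, 'tool_pos': [534.642, -40.947, 292.353], 'tcp_rot': [-3.14, -0.0, 1.535], 'contact_force': [0.377, 0.394, -0.381], 'grip_width': 55.155, 'joint_positions': [-0.219, 0.334, 1.415, -0.0, 1.395, -0.184]}
wrist cover_grip 0.67 [504.  25.  54.] px [243. 118.]
wrist spinner_grip 0.92 [691.  13. 132.] px [472. 126.]
wrist bolt 0.78 [601.  22.  66.] px [344. 118.]
```

View pics/w15.png

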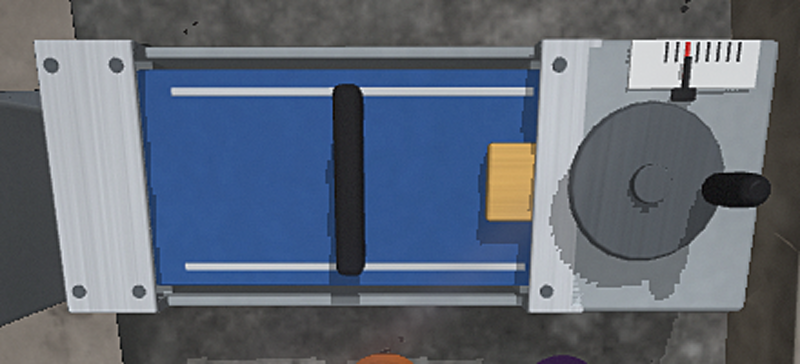

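The pointer stands on the red mark at (686,50) in the crop. The cover bar, at (349,180), has not moved, and the tongue lies over the cover at (510,182). The robot is clear, so I'm handing in.

```bash
python3 - <<'E'
from h import *
c=np.load('c15.npy',allow_pickle=True).item()
print('bar',unproj(c,252,119,98).round(1),'tip L',unproj(c,327,120,70).round(1))
bot.close_job(); print(get_obs()['time'])
E
```

```text
bar [515.3  24.7  98. ] tip L [584.3  20.9  70. ]
the job is handed in; nothing more can be done
the job is handed in; nothing more can be done
```

The job is done and handed in at about 51.5 s of the 192 s; the system gives no verdict on it.

**What I did:** I wound the bolt fully back and stood the three ochre tins in a row in the well. I then tilted the cover in under the near rim, laid it flat and slid it back against the far stop. Last, I cranked the handwheel two turns clockwise and let go, with the arm clear of everything. The red tin and the glass jar were never approached.

**Last checks:**
- **Cover:** It lies flat with both ends under the rims. Its handle bar is about 6–7 mm from the opening's centre along the shaker (expected 6, limit 9), so this has the thinnest margin.
- **Bolt:** The pointer stands on the red mark, and the knob angle also works out to about 25 mm. A rough picture measurement of the tongue tip gave about 24–27 mm; the part above 27.5 would fail, but the pointer is the better reading.
- **Tins:** All three were seen in the well, and upright, just before the cover went in. They are hidden now, so I could not check them again.

**What went wrong:** On the first slide the far end of the cover caught the edge of the far ledge with about 22 N, below the 40 N limit. I backed off, raised it slightly and it went home. My camera fit and the stop contact put the shaker about 1–2 mm apart along its length, within the camera calibration.

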